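Sort the souvenirs and frame the keyring on display

TASK

Tidy the mixed souvenirs on the shop counter: lay the yellow magnet in the yellow tray, the blue magnet in the blue tray and the green surfboard keyring in the green tray, each flat and picture side up inside its tray. Lay the round sunset keyring flat, picture side up, on the white spot in the middle of the wooden display stand, and only then fit the black window frame over it, both holes on the stand's two steel dowels and the frame fully down on the shoulders. Set things down rather than dropping them, leave the snow globe standing where it is, and let go of everything at the end.

Things in the scene. Friction and masses are not known exactly. Their poses are not given: they have to be found in the camera images.
- yellow_magnet: loose square fridge magnet, a flat plate 54 x 54 x 10 mm, yellow body showing as a border around a black picture with a yellow sun on top. Origin: centre of its underside; x and y along its sides, z up out of the picture. 30 to 55 g.
- blue_magnet: loose square fridge magnet, a flat plate 54 x 54 x 10 mm, blue body showing as a border around a black picture with a blue sun on top. Origin: centre of its underside; x and y along its sides, z up out of the picture. 30 to 55 g.
- surfboard_keyring: loose green surfboard-shaped rigid key fob lying flat, 56 mm long (x) with round ends, 24 mm wide (y), 10 mm thick, white stripe along the top; a steel ring 21 mm across, 3 mm thick, lies rigidly fixed at its -x end, reaching to 47 mm from the origin. Origin: centre of the underside of the board; z up out of its face. 20 to 42 g.
- sunset_keyring: loose round red rigid key fob lying flat, a disc 40 mm across and 10 mm thick with an orange face, yellow sun and black palms on top; a steel ring 21 mm across, 3 mm thick, lies rigidly fixed at its -x side, reaching to 40 mm from the origin. Origin: centre of the underside of the disc; z up out of the picture. 20 to 42 g.
- frame: loose black window frame lying flat, 150 mm (x) x 54 mm (y) x 12 mm thick, with an 80 x 34 mm window in the middle and two through holes 13 mm in diameter at x = -65 and +65 mm, y = 0; it also fits turned by 180 degrees. Can be gripped across its 54 mm width at the middle. Origin: centre of its underside; z up. 55 to 115 g.
- yellow_tray: open square yellow plastic tray fixed to the counter, 128 x 128 mm outside, 120 x 120 mm inside, walls 4 mm thick and 20 mm high, floor 4 mm thick. Origin: centre of its underside on the counter; x and y along its sides, z up.
- blue_tray: open square blue plastic tray fixed to the counter, 128 x 128 mm outside, 120 x 120 mm inside, walls 4 mm thick and 20 mm high, floor 4 mm thick. Origin: centre of its underside on the counter; x and y along its sides, z up.
- green_tray: open square green plastic tray fixed to the counter, 128 x 128 mm outside, 120 x 120 mm inside, walls 4 mm thick and 20 mm high, floor 4 mm thick. Origin: centre of its underside on the counter; x and y along its sides, z up.
- stand: wooden stand fixed to the counter: base 160 (x) x 90 (y) x 10 mm high, white spot 52 mm across in the middle of its top; at x = -65 and +65 mm, y = 0, a dark pillar 18 mm in diameter rises to a flat shoulder 28 mm above the counter (where the frame rests), then a steel dowel 8 mm in diameter to 50 mm, its last 6 mm tapering to 4 mm. Origin: centre of its underside; z up.
- snow_globe: loose snow globe standing among the trays, white base 60 mm across and 18 mm high, clear dome to 63 mm high, 250 g; to be left alone. Origin: centre of its underside, z up.
There are look-alikes about, which are no part of the job. What is shaped like the yellow_magnet but turquoise is not meant. What is shaped like the surfboard_keyring but red is not meant.

How it is judged:
By the outcome, as a careful person would: the job done as asked, in the order asked, and still so for the second after the job is handed in, with the robot touching nothing.
It also fails if it takes over 123 s, if anything falls off the work surface, if the arm or the gripper's body presses on something with over 40 N, if the wrist force passes 120 N, or if a joint passes its speed limit or range.

ROBOT

A 6-joint arm with a two-finger parallel gripper is mounted at the origin on the work surface. World frame = base frame: x ahead of the robot, y to its left, z up, the work surface at z = 0. Lengths are in m, angles in rad, forces in N, time in s.
With the tool pointing down it reaches from about 0.3 to 0.875 m from the base axis. Payload 6.4 kg.
Tool frame: the origin (TCP) lies at the very end of the fingers, on their centre line; the grasp point (between the pads) lies 19 mm behind it; z points along the fingers, y is the line along which they close (so a half turn about z gives the same grasp; the last joint's range is limited). The gripper opens to 85 mm and grips with 20 to 120 N. Pads are 22 mm wide; open, the fingers measure 114 mm over their backs; the gripper's body (76 mm by 85 mm) begins 54 mm behind the grasp point. The pads swing forward as they close: fully open they stand 13 mm farther back than shut.
Start: joints at [-1.517, 0.181, 1.607, -0, 1.354, -0.206], TCP at [0.148, -0.556, 0.231] pointing down, gripper open.
Joint ranges: [-2.99, 2.99], [-0.89, 2.07], [0.3, 2.58], [-1.14, 4.28], [0, 2.63], [-3.12, 3.12]. Speed limits (rad/s): [2.57, 2.57, 3.01, 3.14, 3.14, 3.14].

INTERFACE

Orientations are given as a unit quaternion [w, x, y, z].
In Python, from bench import ctrl gives the robot as it stands.
- The arm moves only by the tool jog_arm, never from a script. Its argument "series" is a list that holds one entry, the list of rows, each a list of 7 numbers: the shift along the tool's x, y, z in mm, then the turn, a rotation vector about the tool's x, y, z in rad, then the finger opening in mm, from 0 to 85.4. In form: [[[tx, ty, tz, rx, ry, rz, gripper], ...]]. A call has exactly 10 rows; each row shifts and turns the commanded pose from where the row before left it, along the tool's axes as they then stand; what a row does not reach is not made up. A row lasts 1/10 s, in which the tool goes at most 50 mm and 8.59 degrees, less where a joint would pass 70% of its speed; a pose out of reach is approached as far as the arm can. A call with a gripper value outside its range is refused whole. The fingers move at their own pace and stop on an object; the grip force is fixed at half the most. Time passes only in rows, so rows that do not move let the fingers close, or fill a call up. It gives the time, the measured TCP pose, the force, the opening and the grip force at its end, in the units of the state.
- ctrl.get_obs(): the state, without advancing time (a new reading comes with each control period).
- ctrl.camera(name): name is "scene" or "top" or "wrist"; returns a dict with "frame" (480x640x3 uint8, blue, green, red), "z_map" (480x640 float32, m along the optical axis (not along the pixel's ray), 0 where there is no reading), "fx", "fy", "cx", "cy" (pixels), "xyz" and "rotation" of the camera in the world. Camera axes: x right, y down, z forward; pixel columns grow to the right and rows downward; lengths in m; the calibration is good to about 2 mm. A picture is of the moment at which its call begins.
- ctrl.hand_in(): hands the job in; it is judged then, once.
The state is a dict: "time_s": time; "q": joint angles; "dq": joint speeds; "joint_efforts": joint torques, N m; "eef_pos": TCP position; "eef_rot": TCP orientation; "wrist_force": force on the tool from outside, world axes, zero at the start; "torque": the same for the moment, N m; "opening": opening from 0.0 (shut) to 1.0 (fully open); "grasp_force": force on a finger pad.
Only numpy, scipy, OpenCV 4.12 (cv2) and the standard library are available. Lean on these libraries where they do the work, as an engineer would, in place of code of your own. Each camera call takes 0.05 s, during which the arm holds its last target. There are 200 camera calls.

## Working session

There is one attempt and no reset: what is moved stays moved. The work goes in short steps, Python scripts to look and compute and a tool call to move; the robot and the scene stay as the last step left them, time stands still between calls to the robot, and variables do not carry over. Pictures are saved under pics/ and viewed, at most 14 in all, crops included, and the job is handed in when it is done.

Besides the shell and the picture viewer there is one more tool, called by a JSON object that holds its "method" and its "body", one argument or row to a line. jog_arm: Moves the arm, as the interface text tells. Its arguments: {"type":"object","properties":{"series":{"type":"array"}},"required":["series"]}

```bash
ls; mkdir -p pics; python3 - <<'E'
from bench import ctrl
import cv2,numpy as np
for n in ["top","scene"]:
    c=ctrl.camera(n); cv2.imwrite(f"pics/{n}0.png",c["frame"]); np.savez(f"{n}0.npz",**c)
    print(n,c["fx"],c["fy"],c["cx"],c["cy"],c["xyz"],c["rotation"])
print(ctrl.get_obs())
E
```

```text
pics
top 530.4998955020985 530.4998955020985 322.8808826304222 232.26324407094464 [ 0.28003257 -0.00310032  1.17328386] [ 0.05834684 -0.70442035  0.70496347 -0.0584306 ]
scene 587.9678333692568 587.9678333692568 332.35676715919897 232.7018548127774 [ 0.87775734 -0.59775342  1.03587659] [-0.2956814   0.91321697  0.26519575 -0.0909862 ]
{'time_s': 0.1, 'q': array([-1.51728140e+00,  1.81431735e-01,  1.60790114e+00,  2.80881871e-05,
        1.35379174e+00, -2.06294682e-01]), 'dq': array([-0.00090186, -0.00122415,  0.0003673 , -0.00012666, -0.00098214,
       -0.0005953 ]), 'joint_efforts': array([ 8.23025675e-04, -4.45871830e+01, -3.52243280e+01, -3.62698866e-04,
        3.92723770e-03, -3.92194386e-05]), 'eef_pos': array([ 0.14771749, -0.55519939,  0.23049725]), 'eef_rot': array([-7.62700768e-04,  9.91574332e-01,  1.29536701e-01,  7.21287142e-05]), 'wrist_force': array([ 0.16631526,  0.41654255, -0.66576386]), 'torque': array([-0.01340112,  0.01801671, -0.00258642]), 'grasp_force': 0.0, 'opening': 0.9974094897970216}
```

View pics/top0.png

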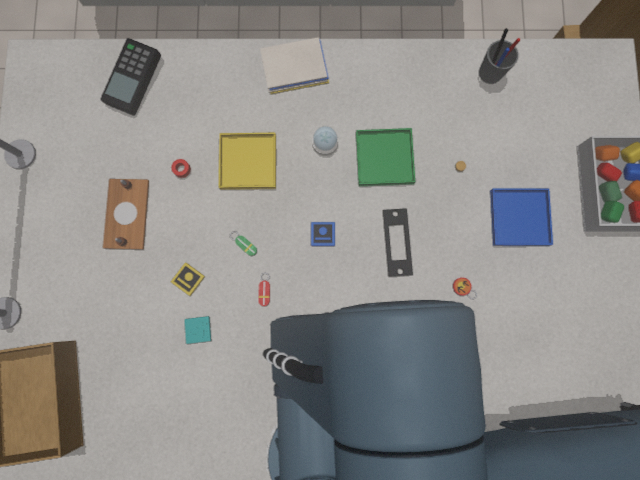

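View pics/scene0.png

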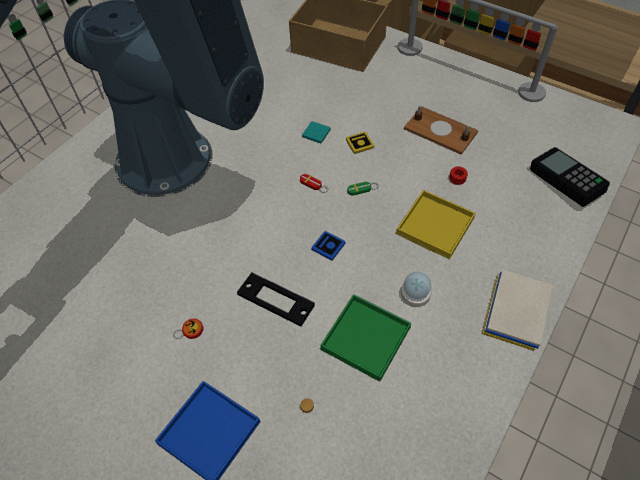

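```bash
cat > h.py <<'E'
import cv2,numpy as np
from scipy.spatial.transform import Rotation as R
def rot(q): return R.from_quat([q[1],q[2],q[3],q[0]]).as_matrix()
def proj(c,uv,z):
    "pixels (n,2) -> world points on plane z"
    uv=np.atleast_2d(np.asarray(uv,float)); d=np.c_[(uv[:,0]-c["cx"])/c["fx"],(uv[:,1]-c["cy"])/c["fy"],np.ones(len(uv))]@rot(c["rotation"]).T
    return c["xyz"]+d*((z-c["xyz"][2])/d[:,2])[:,None]
def cloud(c):
    v,u=np.mgrid[:480,:640]; Z=c["z_map"]
    p=np.stack([(u-c["cx"])/c["fx"]*Z,(v-c["cy"])/c["fy"]*Z,Z],-1)
    return p@rot(c["rotation"]).T+np.asarray(c["xyz"])
def rect(c,box,h,hsvlo,hsvhi):
    x0,y0,x1,y1=box; m=np.zeros((480,640),np.uint8)
    hsv=cv2.cvtColor(c["frame"],cv2.COLOR_BGR2HSV)
    m[y0:y1,x0:x1]=cv2.inRange(hsv,np.array(hsvlo),np.array(hsvhi))[y0:y1,x0:x1]
    n,l,s,ce=cv2.connectedComponentsWithStats(m); k=1+s[1:,4].argmax()
    v,u=np.nonzero(l==k); w=proj(c,np.c_[u,v],h); zc=cloud(c)[v,u,2]
    (cx,cy),(a,b),t=cv2.minAreaRect((w[:,:2]*1000).astype(np.float32))
    return np.round([cx,cy,a,b,t],1),len(u),np.round(np.percentile(zc,[10,50,90])*1000,1),np.round(w[:,:2].mean(0)*1000,1)
E
cat > look.py <<'E'
from h import *
c={k:v for k,v in np.load("top0.npz").items()}
J={"ytray":((205,120,290,200),.02,(20,100,60),(35,255,255)),"btray":((480,175,565,260),.02,(105,120,50),(125,255,255)),
"gtray":((345,115,425,195),.02,(50,100,30),(80,255,255)),"ymag":((165,255,212,302),.01,(20,100,60),(35,255,255)),
"bmag":((300,210,345,255),.01,(100,100,50),(130,255,255)),"stand":((95,170,155,255),.01,(5,70,40),(18,255,255)),
"frame":((375,200,420,285),.012,(0,0,0),(179,255,60)),"spot":((108,195,145,230),.01,(0,0,200),(179,60,255)),"surf":((230,225,262,262),.01,(40,80,30),(85,255,255)),
"sun":((447,272,475,302),.01,(0,120,60),(25,255,255))}
for k,a in J.items(): print(k,*rect(c,*a))
print(np.round(proj(c,[[126.5,184.5],[121.5,241.5]],.05)*1000))
I=c["frame"]
f=lambda x0,y0,w,h,s:cv2.resize(I[y0:y0+h,x0:x0+w],None,fx=s,fy=s,interpolation=cv2.INTER_CUBIC)
a=np.hstack([f(95,170,65,90,6),f(370,200,65,90,6)])[:540]
cv2.imwrite("pics/c1.png",a)
b=np.hstack([f(220,225,50,50,8),f(440,265,50,50,8)]);cv2.imwrite("pics/c2.png",b)
E
python3 look.py
```

```text
ytray [637.2 167.5 127.6 128.6  90. ] 3126 [-0.6  2.8 15.7] [637.3 167.5]
btray [ 508.1 -444.   126.9  124.1   90. ] 2986 [-1.1  2.1 14.7] [ 505.4 -442.2]
gtray [ 643.2 -143.4  116.6  124.1    2.3] 2550 [-0.9  2.   5.6] [ 642.3 -142.2]
ymag [371.5 293.9  52.7  52.5  54.5] 210 [ 5.4  8.4 11.2] [371.  292.5]
bmag [471.4  -2.5  51.3  51.8  90. ] 218 [ 5.1  7.9 11.2] [469.4  -3.8]
stand [517.7 437.5  89.6 158.5  88.7] 2255 [ 5.4  8.4 11.8] [516.2 436.9]
frame [ 524.1 -164.5    0.     0.     0. ] 1 [11. 11. 11.] [ 524.1 -164.5]Traceback (most recent call last):
  File "look.py", line 8, in <module>
    for k,a in J.items(): print(k,*rect(c,*a))
                                   ~~~~^^^^^^
  File "h.py", line 16, in rect
    n,l,s,ce=cv2.connectedComponentsWithStats(m); k=1+s[1:,4].argmax()
                                                      ~~~~~~~~~~~~~~^^
ValueError: attempt to get argmax of an empty sequence
```

```bash
sed -i 's/(0,0,0),(179,255,60)/(0,0,0),(179,255,105)/; s/(0,0,200),(179,60,255)/(0,0,170),(179,60,255)/' look.py
sed -i 's/n,l,s,ce=cv2/if not m.any(): return ("none",)\n    n,l,s,ce=cv2/' h.py; python3 look.py
```

```text
ytray [637.2 167.5 127.6 128.6  90. ] 3126 [-0.6  2.8 15.7] [637.3 167.5]
btray [ 508.1 -444.   126.9  124.1   90. ] 2986 [-1.1  2.1 14.7] [ 505.4 -442.2]
gtray [ 643.2 -143.4  116.6  124.1    2.3] 2550 [-0.9  2.   5.6] [ 642.3 -142.2]
ymag [371.5 293.9  52.7  52.5  54.5] 210 [ 5.4  8.4 11.2] [371.  292.5]
bmag [471.4  -2.5  51.3  51.8  90. ] 218 [ 5.1  7.9 11.2] [469.4  -3.8]
stand [517.7 437.5  89.6 158.5  88.7] 2255 [ 5.4  8.4 11.8] [516.2 436.9]
frame [ 452.  -168.   150.    53.6    3.6] 1054 [ 6.7 10.  12.8] [ 451.5 -167.9]
spot [518.9 438.8  47.9  49.   79.4] 382 [ 6.   8.7 12. ] [518.9 438.9]
surf [433.4 154.5  15.8  18.6  45.3] 42 [ 5.9  8.5 11.1] [433.3 155.2]
sun [ 354.8 -306.3   37.5   34.9   90. ] 206 [ 4.7  8.1 11.1] [ 354.7 -306.6]
[[573. 425.  50.]
 [448. 428.  50.]]
```

View pics/c1.png

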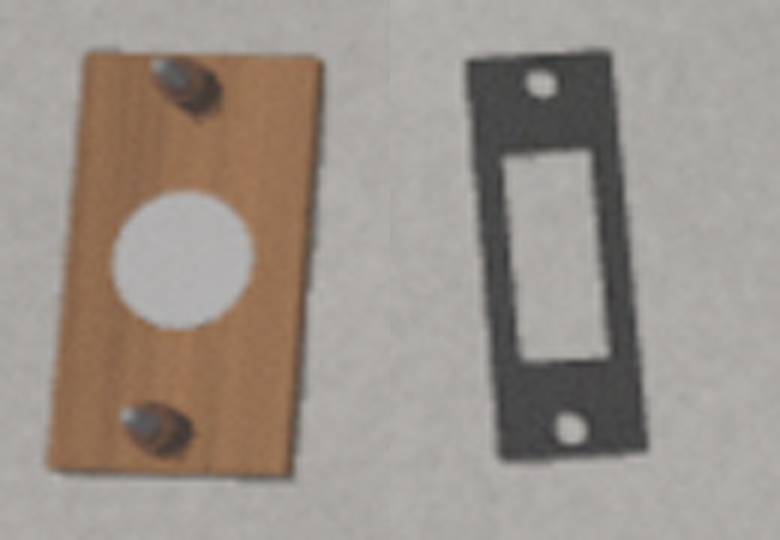

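View pics/c2.png

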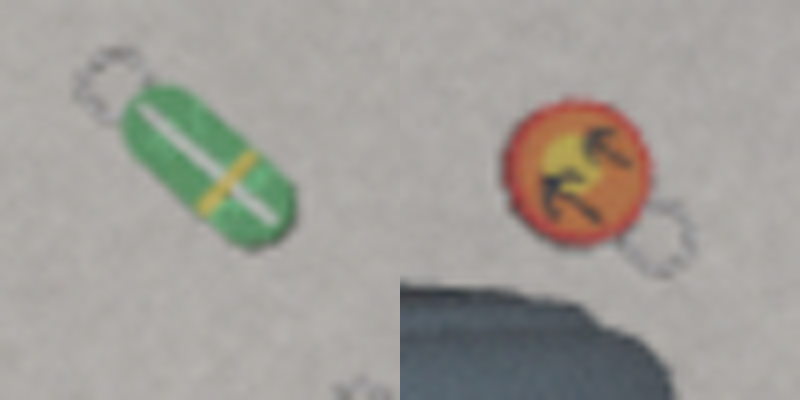

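```bash
cat > plan.py <<'E'
from h import *
from bench import ctrl
import sys
def yaw(o): 
    M=rot(o["eef_rot"]); return np.arctan2(M[1,0],M[0,0])
def plan(x,y,z,yw=None,q6=None):
    "tool-frame shift (mm) to target; turn about tool z afterwards"
    o=ctrl.get_obs(); M=rot(o["eef_rot"]); d=M.T@(np.array([x,y,z])-o["eef_pos"]*1000)
    print("t",round(o["time_s"],2),"pos",np.round(o["eef_pos"]*1000,1),"yaw",round(yaw(o),3),"zax",np.round(M[:,2],3),"F",np.round(o["wrist_force"],1),"open",round(o["opening"]*85.4,1),"grip",round(o["grasp_force"],1),"q",np.round(o["q"],2))
    print("shift",np.round(d,1))
    if yw is not None:
        rz=yaw(o)-yw; rz=(rz+np.pi/2)%np.pi-np.pi/2
        print("rz",round(rz,3),"shift if turned first",np.round((M@R.from_rotvec([0,0,rz]).as_matrix()).T@(np.array([x,y,z])-o["eef_pos"]*1000),1))
if __name__=="__main__": plan(*map(float,sys.argv[1:]))
E
python3 - <<'E'
from h import *
c={k:v for k,v in np.load("top0.npz").items()}
p=proj(c,[[122.5,181.7],[116.7,239.2]],.05)*1000;print("dowels",np.round(p,1),p.mean(0))
a=lambda cx,cy,x0:[(cx)/8+x0[0],cy/8+x0[1]]
s=proj(c,[a(210,165,(220,225)),a(115,85,(220,225))],.01)*1000
k=proj(c,[a(177,173,(440,265)),a(255,240,(440,265))],.01)*1000
for q in (s,k): d=q[0]-q[1]; print(np.round(q,1),"x-axis yaw",np.arctan2(d[1],d[0]),np.hypot(*d[:2]))
E
python3 plan.py 355 -306 150 0.8
```

```text
dowels [[579.6 433.7  50. ]
 [452.7 438.3  50. ]] [516.17798703 436.01915576  50.        ]
[[444.3 166.4  10. ]
 [466.7 193.2  10. ]] x-axis yaw -2.2663079836985087 35.02146666834519
[[ 353.4 -307.6   10. ]
 [ 335.2 -328.    10. ]] x-axis yaw 0.8432720898356583 27.391074695061896
t 0.1 pos [ 147.7 -555.2  230.5] yaw 0.26 zax [-0.     0.002 -1.   ] F [ 0.2  0.4 -0.7] open 85.2 grip 0.0 q [-1.52  0.18  1.61  0.    1.35 -0.21]
shift [ 264.3 -187.5   80.9]
rz -0.54 shift if turned first [323.1 -24.8  80.9]
```

{"method": "jog_arm", "body": {
  "series": [
    [[33, -23.5, 12.5, 0, 0, 0, 70], [33, -23.5, 12.5, 0, 0, 0, 70], [33, -23.5, 12.5, 0, 0, 0, 70], [33, -23.5, 12.5, 0, 0, 0, 70], [33, -23.5, 12.5, 0, 0, 0, 70], [33, -23.5, 12.5, 0, 0, 0, 70], [33, -23.5, 12.5, 0, 0, 0, 70], [33, -23.5, 12.5, 0, 0, 0, 70], [0, 0, 0, 0, 0, -0.145, 70], [0, 0, 0, 0, 0, -0.145, 70]]
  ]
}}

```text
time_s: 1.1
eef_pos: [0.355, -0.3043, 0.1304]
eef_rot: [-0.001, 0.961, 0.276, -0.0]
wrist_force: [-0.4, 0.3, -0.8]
opening: 0.819
grasp_force: 0.0
```

```bash
cat > wr.py <<'E'
from plan import *
c=ctrl.camera("wrist"); n=sys.argv[1]; cv2.imwrite(f"pics/{n}.png",c["frame"]); np.savez(n,**c); print(np.round(c["xyz"],3))
E
python3 wr.py w1; python3 plan.py 355 -307 60 0.843
```

```text
[ 0.423 -0.262  0.273]
t 1.15 pos [ 354.8 -305.   130.7] yaw 0.565 zax [-0.001  0.001 -1.   ] F [-0.5 -0.4 -0.1] open 70.1 grip 0.0 q [-0.96  0.06  1.96 -0.    1.12  0.04]
shift [-0.9  1.9 70.7]
rz -0.278 shift if turned first [-1.4  1.5 70.7]
```

View pics/w1.png

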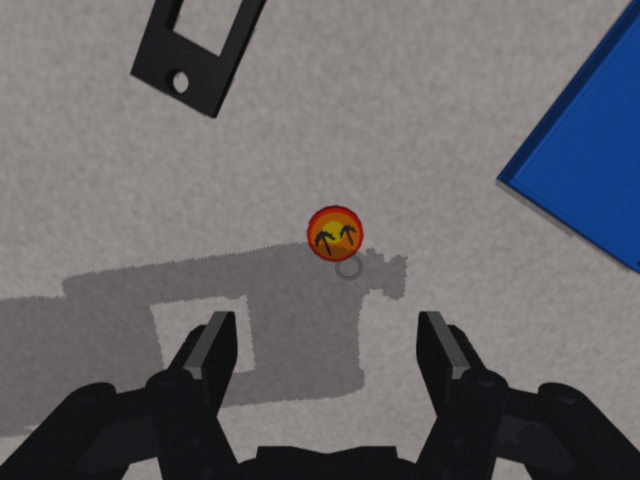

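The wrist view shows the sunset disc centred at (335,233), its ring at (348,266), with the fingertips at about (225,315) and (430,315).

```bash
python3 - <<'E'
from h import *
c={k:v for k,v in np.load("w1.npz").items()}
p=proj(c,[[335,233],[348,266]],.01)*1000; d=p[0]-p[1]; print(np.round(p,1),np.arctan2(d[1],d[0]),np.hypot(*d[:2]))
C=cloud(c); 
for v,u in [(318,222),(318,430),(325,225),(340,440),(233,335)]: print(np.round(C[v,u]*1000,1))
E
```

```text
[[ 357.4 -309.8   10. ]
 [ 341.5 -330.9   10. ]] 0.9257625717385891 26.365273020974954
[ 343.1 -268.   146.4]
[ 383.1 -330.8  147. ]
[ 345.4 -269.8  152.9]
[ 382.8 -330.8  161. ]
[ 357.3 -309.9    9.7]
```

```bash
python3 plan.py 356.5 -309 0 0.885
```

```text
t 1.15 pos [ 354.8 -305.   130.7] yaw 0.565 zax [-0.001  0.001 -1.   ] F [-0.5 -0.4 -0.1] open 70.1 grip 0.0 q [-0.96  0.06  1.96 -0.    1.12  0.04]
shift [ -0.7   4.4 130.7]
rz -0.32 shift if turned first [ -2.1   4.  130.7]
```

{"method": "jog_arm", "body": {
  "series": [
    [[0, 0, 0, 0, 0, -0.107, 60], [0, 0, 0, 0, 0, -0.107, 60], [0, 0, 0, 0, 0, -0.106, 60], [-2, 4, 35, 0, 0, 0, 60], [0, 0, 35, 0, 0, 0, 60], [0, 0, 25, 0, 0, 0, 60], [0, 0, 15, 0, 0, 0, 60], [0, 0, 10, 0, 0, 0, 60], [0, 0, 5, 0, 0, 0, 60], [0, 0, 5, 0, 0, 0, 60]]
  ]
}}

```text
time_s: 2.15
eef_pos: [0.3566, -0.3108, 0.0014]
eef_rot: [0.0, 0.907, 0.421, 0.0]
wrist_force: [0.0, -1.1, 0.3]
opening: 0.702
grasp_force: 0.0
```

{"method": "jog_arm", "body": {
  "series": [
    [[0, 0, 0, 0, 0, 0, 60], [0, 0, 0, 0, 0, 0, 30], [0, 0, 0, 0, 0, 0, 30], [0, 0, 0, 0, 0, 0, 30], [0, 0, 0, 0, 0, 0, 30], [0, 0, 0, 0, 0, 0, 30], [0, 0, 0, 0, 0, 0, 30], [0, 0, 0, 0, 0, 0, 30], [0, 0, 0, 0, 0, 0, 30], [0, 0, 0, 0, 0, 0, 30]]
  ]
}}

```text
time_s: 3.15
eef_pos: [0.3568, -0.3109, 0.0025]
eef_rot: [0.001, 0.907, 0.421, 0.0]
wrist_force: [-1.3, 1.8, 6.4]
opening: 0.433
grasp_force: 59.3
```

```bash
python3 wr.py w2; python3 plan.py 356.5 -309 60 0.885;  python3 - <<'E'
from h import *
c={k:v for k,v in np.load("w2.npz").items()}
m=rect(c,(200,150,460,420),.01,(0,120,60),(25,255,255));print(m)
C=cloud(c);x=C[180:400,200:460].reshape(-1,3)*1000
E
```

```text
[ 0.408 -0.249  0.145]
t 3.2 pos [ 356.8 -310.9    2.5] yaw 0.87 zax [ 0.001 -0.001 -1.   ] F [-1.1  1.1  6.8] open 36.8 grip 59.3 q [-0.97  0.31  2.   -0.    0.83 -0.27]
shift [  1.2  -1.4 -57.5]
rz -0.015 shift if turned first [  1.3  -1.4 -57.5]
(array([ 358. , -309.5,   42.7,   36.7,   48.9]), 6770, array([ 8.5,  9.9, 10.7]), array([ 358.6, -308.9]))
```

View pics/w2.png

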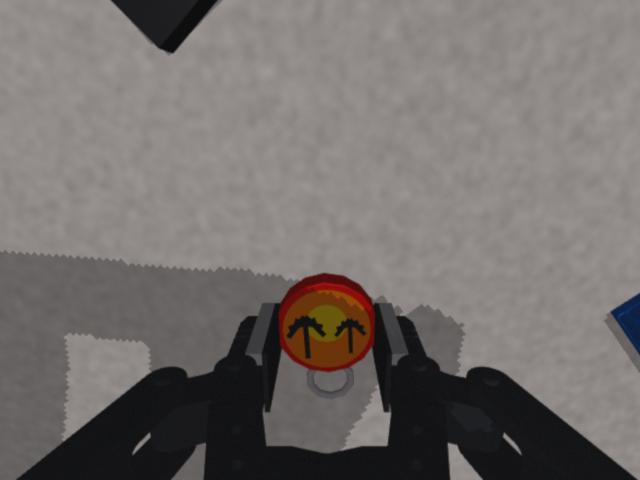

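The disc is held squarely between the pads with its ring clear; lifting and crossing to the stand.

```bash
python3 plan.py 517.5 437.5 100 -0.03
```

```text
t 3.2 pos [ 356.8 -310.9    2.5] yaw 0.87 zax [ 0.001 -0.001 -1.   ] F [-1.1  1.1  6.8] open 36.8 grip 59.3 q [-0.97  0.31  2.   -0.    0.83 -0.27]
shift [ 675.5 -359.8  -98.3]
rz 0.9 shift if turned first [ 138.3 -752.8  -98.3]
```

{"method": "jog_arm", "body": {
  "series": [
    [[0, 0, -10, 0, 0, 0, 30], [0, 0, -25, 0, 0, 0, 30], [0, 0, -30, 0, 0, 0, 30], [0, 0, -35, 0, 0, 0, 30], [0, 0, 0, 0, 0, 0.149, 30], [0, 0, 0, 0, 0, 0.149, 30], [0, 0, 0, 0, 0, 0.149, 30], [0, 0, 0, 0, 0, 0.149, 30], [0, 0, 0, 0, 0, 0.149, 30], [0, 0, 0, 0, 0, 0.149, 30]]
  ]
}}

```text
time_s: 4.2
eef_pos: [0.3565, -0.3105, 0.1023]
eef_rot: [0.0, 1.0, -0.015, 0.0]
wrist_force: [-0.4, -0.2, -0.8]
opening: 0.428
grasp_force: 60.1
```

{"method": "jog_arm", "body": {
  "series": [
    [[8, -46, 0, 0, 0, 0, 30], [8, -46, 0, 0, 0, 0, 30], [8, -46, 0, 0, 0, 0, 30], [8, -46, 0, 0, 0, 0, 30], [8, -46, 0, 0, 0, 0, 30], [8, -46, 0, 0, 0, 0, 30], [8, -46, 0, 0, 0, 0, 30], [8, -46, 0, 0, 0, 0, 30], [8, -46, 0, 0, 0, 0, 30], [8, -46, 0, 0, 0, 0, 30]]
  ]
}}

```text
time_s: 5.2
eef_pos: [0.4479, 0.1497, 0.1025]
eef_rot: [-0.0, 1.0, -0.012, 0.001]
wrist_force: [1.5, -1.1, 0.5]
opening: 0.431
grasp_force: 60.2
```

```bash
python3 plan.py 517.5 437.5 100 -0.03
```

```text
t 5.2 pos [447.9 149.7 102.5] yaw -0.024 zax [ 0.002  0.    -1.   ] F [ 1.5 -1.1  0.5] open 36.8 grip 60.2 q [ 0.07  0.12  1.97 -0.    1.06  1.67]
shift [  62.7 -289.3    2.6]
rz 0.006 shift if turned first [  61.  -289.7    2.6]
```

{"method": "jog_arm", "body": {
  "series": [
    [[9, -41, 0, 0, 0, 0, 30], [9, -41, 0, 0, 0, 0, 30], [9, -41, 0, 0, 0, 0, 30], [9, -41, 0, 0, 0, 0, 30], [9, -41, 0, 0, 0, 0, 30], [9, -41, 0, 0, 0, 0, 30], [9, -43, 0, 0, 0, 0, 30], [0, 0, 0, 0, 0, 0, 30], [0, 0, 0, 0, 0, 0, 30], [0, 0, 0, 0, 0, 0, 30]]
  ]
}}

```text
time_s: 6.2
eef_pos: [0.5171, 0.4342, 0.1015]
eef_rot: [0.0, 1.0, -0.012, -0.0]
wrist_force: [-0.4, -0.5, -0.1]
opening: 0.428
grasp_force: 60.3
```

```bash
python3 wr.py w3; python3 plan.py 517.5 437.5 13 -0.03; python3 - <<'E'
from h import *
c={k:v for k,v in np.load("w3.npz").items()}
C=cloud(c); print(np.round(C[290,320]*1000,1))
v,u=np.nonzero((C[...,2]>.036)&(C[...,2]<.054)&(C[...,0]<.61)&(C[...,0]>.42)&(np.arange(480)[:,None]<400)); 
for s in (C[v,u,0]>.52,C[v,u,0]<=.52): print(s.sum(), u[s].mean() if s.any() else 0, v[s].mean() if s.any() else 0,np.round(C[v[s],u[s]].mean(0)*1000,1))
E
```

```text
[0.598 0.431 0.244]
t 6.25 pos [517.3 433.9 101.6] yaw -0.025 zax [-0. -0. -1.] F [ 0.6  0.2 -0.8] open 36.6 grip 60.3 q [ 0.52  0.53  1.43 -0.    1.19  2.12]
shift [ 0.1 -3.6 88.6]
rz 0.005 shift if turned first [ 0.1 -3.6 88.6]
[533.4 435.2 108.1]
221 317.7466063348416 138.2760180995475 [584.6 435.7  46.9]
15 319.3333333333333 371.93333333333334 [453.4 438.7  49.8]
```

View pics/w3.png

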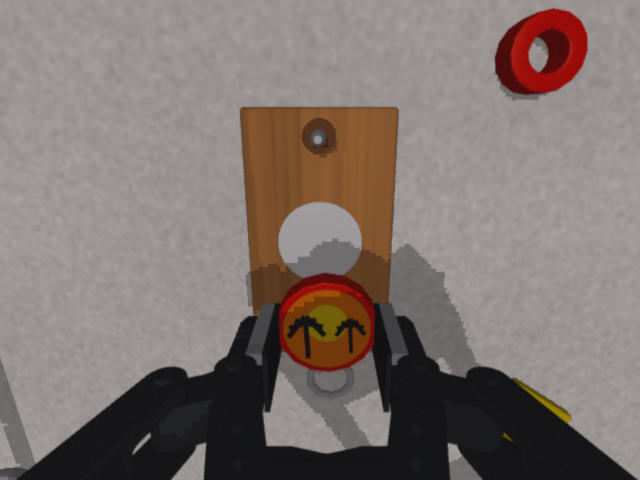

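Spot centre at (320,241), upper dowel tip at (318,139), held disc centre at (327,325).

```bash
python3 - <<'E'
from h import *
c={k:v for k,v in np.load("w3.npz").items()}
print(proj(c,[[320,241]],.01)*1000,proj(c,[[318,139]],.05)*1000)
print(rect(c,(230,90,420,300),.01,(0,0,130),(179,50,255)))
print(rect(c,(200,150,460,420),.1095,(0,120,60),(25,255,255)))
# stand edges at row 120 & 250
e=proj(c,[[241,108],[398,108],[254,300],[390,250]],.01)*1000;print(np.round(e,1))
E
```

```text
[[520.22762147 437.07155101  10.        ]] [[584.49323404 435.55367173  50.        ]]
(array([544.1, 434.9, 121.3, 127.7,  88.7]), 9600, array([-1.1, -0.2,  0.7]), array([566.4, 431.5]))
(array([541.7, 434.9,  50.8,  86.8,  88.7]), 21816, array([  9.1,  10.2, 109.2]), array([550.1, 434.2]))
[[599.5 479.   10. ]
 [597.5 391.3  10. ]
 [480.6 481.4  10. ]
 [513.3 393.4  10. ]]
```

{"method": "jog_arm", "body": {
  "series": [
    [[0.5, -3, 20, 0, 0, 0, 30], [0, 0, 25, 0, 0, 0, 30], [0, 0, 20, 0, 0, 0, 30], [0, 0, 10, 0, 0, 0, 30], [0, 0, 6, 0, 0, 0, 30], [0, 0, 3, 0, 0, 0, 30], [0, 0, 2, 0, 0, 0, 30], [0, 0, 2, 0, 0, 0, 30], [0, 0, 0, 0, 0, 0, 30], [0, 0, 0, 0, 0, 0, 30]]
  ]
}}

```text
time_s: 7.25
eef_pos: [0.5182, 0.4382, 0.0137]
eef_rot: [-0.0, 1.0, -0.012, 0.0]
wrist_force: [0.0, -0.4, -0.3]
opening: 0.432
grasp_force: 60.3
```

{"method": "jog_arm", "body": {
  "series": [
    [[0, 0.5, 1, 0, 0, 0, 30], [0, 0.5, 0.5, 0, 0, 0, 30], [0, 0, 0, 0, 0, 0, 30], [0, 0, -0.5, 0, 0, 0, 42], [0, 0, 0, 0, 0, 0, 50], [0, 0, 0, 0, 0, 0, 56], [0, 0, 0, 0, 0, 0, 56], [0, 0, -10, 0, 0, 0, 56], [0, 0, -30, 0, 0, 0, 56], [0, 0, -45, 0, 0, 0, 56]]
  ]
}}

```text
time_s: 8.25
eef_pos: [0.5159, 0.4357, 0.0955]
eef_rot: [0.002, 1.0, -0.012, -0.003]
wrist_force: [0.9, 0.5, -0.3]
opening: 0.659
grasp_force: 0.0
```

```bash
python3 wr.py w4; python3 plan.py 371.5 293.5 100 0.95; python3 - <<'E'
from h import *
c={k:v for k,v in np.load("w4.npz").items()}
print(rect(c,(230,150,420,420),.02,(0,150,60),(6,255,255)),rect(c,(230,150,420,420),.02,(7,190,120),(25,255,255)))
E
```

```text
[0.597 0.433 0.237]
t 8.3 pos [521.2 439.1 106.9] yaw -0.024 zax [ 0.008  0.005 -1.   ] F [3.7 3.6 5.9] open 55.7 grip 0.0 q [ 0.53  0.53  1.42 -0.    1.19  2.12]
shift [-146.2  149.1    5. ]
rz -0.974 shift if turned first [-205.5  -37.1    5. ]
(array([518.9, 436.2,  39. ,  39.7,  59.8]), 822, array([17.8, 19.6, 20.5]), array([523.8, 436.3])) (array([522.5, 438.3,  23.8,  34.4,  20.3]), 1358, array([19.3, 20.2, 21. ]), array([523.5, 437.9]))
```

View pics/w4.png

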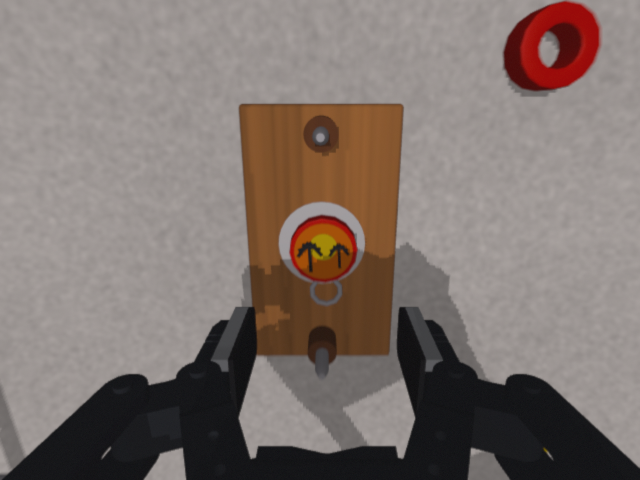

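Sunset disc lies on the white spot (disc centre (324,248) vs spot (322,243)), picture up. Next the yellow magnet.

{"method": "jog_arm", "body": {
  "series": [
    [[-24, 24, 0, 0, 0, 0, 70], [-30, 31, 0, 0, 0, 0, 70], [-31, 32, 0, 0, 0, 0, 70], [-31, 32, 0, 0, 0, 0, 70], [-27, 28, 0, 0, 0, 0, 70], [0, 0, 0, 0, 0, -0.148, 70], [0, 0, 0, 0, 0, -0.148, 70], [0, 0, 0, 0, 0, -0.148, 70], [0, 0, 0, 0, 0, -0.148, 70], [0, 0, 0, 0, 0, -0.148, 70]]
  ]
}}

```text
time_s: 9.3
eef_pos: [0.3719, 0.2937, 0.0982]
eef_rot: [-0.0, 0.936, 0.353, 0.001]
wrist_force: [-0.6, -0.1, -0.1]
opening: 0.82
grasp_force: 0.0
```

```bash
python3 wr.py w5; python3 plan.py 371.5 293.5 1 0.951; python3 - <<'E'
from h import *
c={k:v for k,v in np.load("w5.npz").items()}
print(rect(c,(180,100,500,400),.01,(20,100,60),(35,255,255)))
E
```

```text
[0.432 0.346 0.241]
t 9.35 pos [371.9 293.7  98.2] yaw 0.729 zax [ 0.001  0.001 -1.   ] F [-0.5 -0.1  0.7] open 70.2 grip 0.0 q [ 0.42  0.13  1.97 -0.    1.05  1.26]
shift [-0.6 -0.2 97.2]
rz -0.222 shift if turned first [-0.5 -0.3 97.2]
(array([373.4, 294. ,  54.3,  53.2,  54.7]), 2961, array([ 8.3,  9.6, 10.5]), array([376. , 296.4]))
```

{"method": "jog_arm", "body": {
  "series": [
    [[0, 0, 0, 0, 0, -0.112, 70], [0, 0, 0, 0, 0, -0.112, 70], [0, 0, 30, 0, 0, 0, 70], [0, 0, 30, 0, 0, 0, 70], [0, 0, 20, 0, 0, 0, 70], [0, 0, 10, 0, 0, 0, 70], [0, 0, 7, 0, 0, 0, 70], [0, 0, 0, 0, 0, 0, 62], [0, 0, 0, 0, 0, 0, 52], [0, 0, 0, 0, 0, 0, 45]]
  ]
}}

```text
time_s: 10.35
eef_pos: [0.3725, 0.294, 0.0016]
eef_rot: [0.0, 0.892, 0.453, 0.001]
wrist_force: [-0.8, -0.4, 2.8]
opening: 0.604
grasp_force: 62.7
```

{"method": "jog_arm", "body": {
  "series": [
    [[0, 0, 0, 0, 0, 0, 45], [0, 0, 0, 0, 0, 0, 45], [0, 0, 0, 0, 0, 0, 45], [0, 0, -10, 0, 0, 0, 45], [0, 0, -30, 0, 0, 0, 45], [0, 0, -40, 0, 0, 0, 45], [0, 0, 0, 0, 0, -0.148, 45], [0, 0, 0, 0, 0, -0.148, 45], [0, 0, 0, 0, 0, -0.148, 45], [0, 0, 0, 0, 0, -0.148, 45]]
  ]
}}

```text
time_s: 11.35
eef_pos: [0.3716, 0.2936, 0.0812]
eef_rot: [0.0, 0.719, 0.695, 0.001]
wrist_force: [0.3, 0.2, 0.2]
opening: 0.6
grasp_force: 62.8
```

```bash
python3 wr.py w6; python3 plan.py 637.2 167.5 80 1.5708; python3 - <<'E'
from h import *
c={k:v for k,v in np.load("w6.npz").items()}
print(rect(c,(180,100,500,400),.087,(20,100,60),(35,255,255)))
E
```

```text
[0.373 0.374 0.224]
t 11.4 pos [371.6 293.6  81.2] yaw 1.545 zax [ 0.001  0.    -1.   ] F [ 0.4 -0.8 -0.6] open 51.8 grip 62.8 q [0.42 0.16 1.98 0.   1.01 0.44]
shift [-119.3  268.7    1.4]
rz -0.026 shift if turned first [-126.1  265.6    1.4]
(array([370.8, 294.6,  56.4,  54. ,  88.2]), 7253, array([86.5, 89.1, 89.9]), array([371.1, 300.5]))
```

{"method": "jog_arm", "body": {
  "series": [
    [[-12, 28, 0, 0, 0, 0, 45], [-18, 41, 0, 0, 0, 0, 45], [-18, 41, 0, 0, 0, 0, 45], [-18, 41, 0, 0, 0, 0, 45], [-18, 41, 0, 0, 0, 0, 45], [-18, 40, 0, 0, 0, 0, 45], [-17, 37, 0, 0, 0, 0, 45], [0, 0, 15, 0, 0, 0, 45], [0, 0, 25, 0, 0, 0, 45], [0, 0, 15, 0, 0, 0, 45]]
  ]
}}

```text
time_s: 12.4
eef_pos: [0.6342, 0.1639, 0.0234]
eef_rot: [-0.001, 0.722, 0.692, -0.001]
wrist_force: [-0.5, 0.5, 0.0]
opening: 0.608
grasp_force: 62.8
```

{"method": "jog_arm", "body": {
  "series": [
    [[0, 0, 10, 0, 0, 0, 45], [0, 0, 6, 0, 0, 0, 45], [0, 0, 4, 0, 0, 0, 45], [0, 0, 1, 0, 0, 0, 45], [0, 0, 0, 0, 0, 0, 45], [0, 0, 0, 0, 0, 0, 45], [0, 0, 0, 0, 0, 0, 55], [0, 0, 0, 0, 0, 0, 62], [0, 0, 0, 0, 0, 0, 62], [0, 0, -5, 0, 0, 0, 62]]
  ]
}}

```text
time_s: 13.4
eef_pos: [0.6349, 0.164, 0.0085]
eef_rot: [-0.001, 0.721, 0.693, -0.001]
wrist_force: [-0.2, 0.3, 0.4]
opening: 0.728
grasp_force: 0.0
```

```bash
python3 plan.py 444 166.5 100 0.875
```

```text
t 13.4 pos [634.9 164.    8.5] yaw 1.532 zax [-0.002 -0.    -1.   ] F [-0.2  0.3  0.4] open 62.2 grip 0.0 q [ 0.07  0.62  1.51 -0.    1.02  0.11]
shift [  -4.9 -191.   -91.2]
rz 0.657 shift if turned first [-120.5 -148.2  -91.2]
```

{"method": "jog_arm", "body": {
  "series": [
    [[0, 0, -20, 0, 0, 0, 62], [0, 0, -35, 0, 0, 0, 62], [0, 0, -36, 0, 0, 0, 50], [-1, -38, 0, 0, 0, 0, 50], [-1, -40, 0, 0, 0, 0, 50], [-1, -40, 0, 0, 0, 0, 50], [-1, -40, 0, 0, 0, 0, 50], [-1, -33, 0, 0, 0, 0, 50], [0, 0, 0, 0, 0, 0.14, 50], [0, 0, 0, 0, 0, 0.14, 50]]
  ]
}}

```text
time_s: 14.4
eef_pos: [0.4437, 0.1667, 0.1008]
eef_rot: [0.0, 0.812, 0.584, 0.0]
wrist_force: [0.4, 0.0, -0.0]
opening: 0.591
grasp_force: 0.0
```

```bash
python3 wr.py w7; python3 plan.py 444 166.5 1 0.875; python3 - <<'E'
from h import *
c={k:v for k,v in np.load("w7.npz").items()}
print(rect(c,(150,50,520,400),.01,(40,80,30),(85,255,255)))
c={k:v for k,v in np.load("top0.npz").items()}
print(rect(c,(230,225,262,262),.01,(30,80,30),(90,255,255)))
E
```

```text
[0.469 0.243 0.243]
t 14.45 pos [444.4 166.7 100.9] yaw 1.24 zax [ 0.001  0.    -1.   ] F [-0.3 -0.4  0.9] open 50.0 grip 0.0 q [ 0.11  0.12  1.96 -0.    1.05  0.44]
shift [-0.3 -0.4 99.9]
rz 0.365 shift if turned first [-0.4 -0.3 99.9]
(array([446.8, 167.1,  56.3,  24.4,  49.2]), 2435, array([ 8.7,  9.7, 10.5]), array([447.8, 168.6]))
(array([445.7, 167. ,  51. ,  18.6,  45.3]), 87, array([ 5.4,  8. , 10.9]), array([445.1, 162.7]))
```

View pics/w7.png

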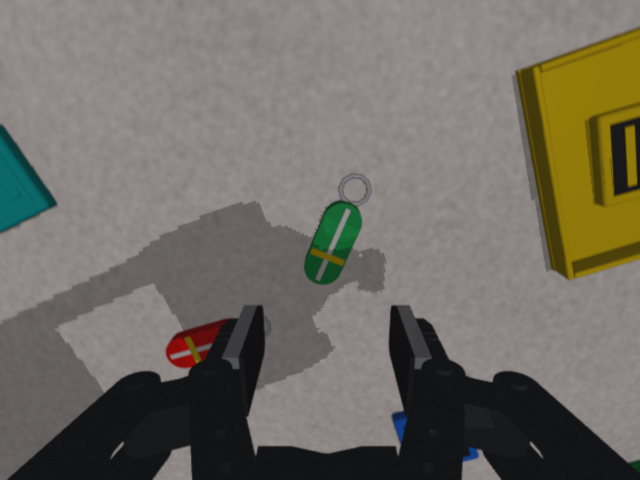

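The yellow magnet lies flat in the yellow tray (right edge). Surfboard centre at (333,243), ring at (354,190), red look-alike clear of the fingers.

{"method": "jog_arm", "body": {
  "series": [
    [[0, 0, 0, 0, 0, 0.127, 45], [0, 0, 0, 0, 0, 0.127, 45], [0, 0, 0, 0, 0, 0.127, 45], [0, 2, 30, 0, 0, 0, 45], [0, 0, 32, 0, 0, 0, 45], [0, 0, 20, 0, 0, 0, 45], [0, 0, 10, 0, 0, 0, 45], [0, 0, 5, 0, 0, 0, 45], [0, 0, 0, 0, 0, 0, 30], [0, 0, 0, 0, 0, 0, 15]]
  ]
}}

```text
time_s: 15.45
eef_pos: [0.447, 0.1654, 0.0044]
eef_rot: [0.0, 0.907, 0.422, 0.001]
wrist_force: [-0.9, -0.1, 0.6]
opening: 0.253
grasp_force: 58.8
```

{"method": "jog_arm", "body": {
  "series": [
    [[0, 0, 0, 0, 0, 0, 15], [0, 0, 0, 0, 0, 0, 15], [0, 0, 0, 0, 0, 0, 15], [0, 0, 0, 0, 0, 0, 15], [0, 0, -10, 0, 0, 0, 15], [0, 0, -25, 0, 0, 0, 15], [0, 0, -35, 0, 0, 0, 15], [0, 0, -20, 0, 0, 0, 15], [0, 0, 0, 0, 0, 0, 15], [0, 0, 0, 0, 0, 0, 15]]
  ]
}}

```text
time_s: 16.45
eef_pos: [0.4462, 0.1653, 0.0937]
eef_rot: [0.0, 0.907, 0.422, 0.001]
wrist_force: [0.0, 0.1, -0.9]
opening: 0.252
grasp_force: 58.9
```

```bash
python3 wr.py w8; python3 plan.py 643 -143 93 0; python3 - <<'E'
from h import *
c={k:v for k,v in np.load("w8.npz").items()}
print(rect(c,(150,50,520,420),.098,(40,80,30),(85,255,255)))
c={k:v for k,v in np.load("top0.npz").items()}
C=cloud(c);b=C[120:160,305:345].reshape(-1,3);b=b[b[:,2]>.03];print("globe",b.mean(0))
E
```

```text
[0.498 0.227 0.236]
t 16.5 pos [445.4 165.2  92.8] yaw 0.871 zax [-0.001 -0.    -1.   ] F [ 0.1  0.4 -0.1] open 21.6 grip 58.9 q [0.1  0.14 1.96 0.   1.04 0.8 ]
shift [-1.084e+02  3.496e+02 -3.000e-01]
rz 0.871 shift if turned first [ 1.975e+02  3.082e+02 -3.000e-01]
(array([454.1, 174.8,  36.4,  24.4,  50. ]), 4261, array([98. , 99.1, 99.9]), array([454.1, 174.8]))
globe [ 0.67057196 -0.00696519  0.0728073 ]
```

{"method": "jog_arm", "body": {
  "series": [
    [[-8, 26, 0, 0, 0, 0, 15], [-13, 42, 0, 0, 0, 0, 15], [-13, 42, 0, 0, 0, 0, 15], [-13, 42, 0, 0, 0, 0, 15], [-13, 42, 0, 0, 0, 0, 15], [-13, 42, 0, 0, 0, 0, 15], [-13, 42, 0, 0, 0, 0, 15], [-13, 42, 0, 0, 0, 0, 15], [-9, 29, 0, 0, 0, 0, 15], [0, 0, 15, 0, 0, 0, 15]]
  ]
}}

```text
time_s: 17.5
eef_pos: [0.6459, -0.1467, 0.0786]
eef_rot: [0.002, 0.907, 0.42, 0.001]
wrist_force: [0.6, -0.1, 0.2]
opening: 0.255
grasp_force: 58.9
```

```bash
python3 plan.py 643 -143 8.5
```

```text
t 17.5 pos [ 645.9 -146.7   78.6] yaw 0.867 zax [ 0.004 -0.002 -1.   ] F [ 0.6 -0.1  0.2] open 21.8 grip 58.9 q [-0.4   0.53  1.48 -0.    1.13  0.3 ]
shift [ 0.9 -4.9 70. ]
```

{"method": "jog_arm", "body": {
  "series": [
    [[0, -2, 20, 0, 0, 0, 15], [0, -1, 20, 0, 0, 0, 15], [0, 0, 12, 0, 0, 0, 15], [0, 0, 8, 0, 0, 0, 15], [0, 0, 5, 0, 0, 0, 15], [0, 0, 3, 0, 0, 0, 15], [0, 0, 1.5, 0, 0, 0, 15], [0, 0, 0.5, 0, 0, 0, 15], [0, 0, 0, 0, 0, 0, 15], [0, 0, 0, 0, 0, 0, 15]]
  ]
}}

```text
time_s: 18.5
eef_pos: [0.6415, -0.1404, 0.0088]
eef_rot: [0.0, 0.907, 0.422, 0.0]
wrist_force: [0.4, -0.8, 0.2]
opening: 0.258
grasp_force: 58.9
```

{"method": "jog_arm", "body": {
  "series": [
    [[0, 0, 0, 0, 0, 0, 28], [0, 0, 0, 0, 0, 0, 38], [0, 0, 0, 0, 0, 0, 38], [0, 0, 0, 0, 0, 0, 38], [0, 0, -8, 0, 0, 0, 38], [0, 0, -20, 0, 0, 0, 38], [0, 0, -32, 0, 0, 0, 38], [0, 0, -32, 0, 0, 0, 50], [0, 0, 0, 0, 0, 0, 60], [0, 0, 0, 0, 0, 0, 70]]
  ]
}}

```text
time_s: 19.5
eef_pos: [0.642, -0.1405, 0.102]
eef_rot: [0.001, 0.907, 0.422, 0.001]
wrist_force: [-0.8, 0.7, 0.3]
opening: 0.821
grasp_force: 0.0
```

```bash
python3 plan.py 471 -3 100 0;python3 plan.py 471 -3 100 1.5708
```

```text
t 19.5 pos [ 642.  -140.5  102. ] yaw 0.871 zax [ 0.003 -0.001 -1.   ] F [-0.8  0.7  0.3] open 70.1 grip 0.0 q [-0.4   0.49  1.48 -0.    1.17  0.3 ]
shift [  -4.9 -219.4    1.4]
rz 0.871 shift if turned first [-171.  -137.5    1.4]
t 19.5 pos [ 642.  -140.5  102. ] yaw 0.871 zax [ 0.003 -0.001 -1.   ] F [-0.8  0.7  0.3] open 70.1 grip 0.0 q [-0.4   0.49  1.48 -0.    1.17  0.3 ]
shift [  -4.9 -219.4    1.4]
rz -0.7 shift if turned first [ 137.5 -171.     1.4]
```

{"method": "jog_arm", "body": {
  "series": [
    [[-1, -28, 0, 0, 0, 0, 70], [-1, -40, 0, 0, 0, 0, 70], [-1, -40, 0, 0, 0, 0, 70], [-1, -40, 0, 0, 0, 0, 70], [-1, -40, 0, 0, 0, 0, 70], [0, -31, 0, 0, 0, 0, 70], [0, 0, 0, 0, 0, -0.148, 70], [0, 0, 0, 0, 0, -0.148, 70], [0, 0, 0, 0, 0, -0.148, 70], [0, 0, 0, 0, 0, -0.148, 70]]
  ]
}}

```text
time_s: 20.5
eef_pos: [0.4692, -0.0026, 0.0991]
eef_rot: [-0.001, 0.742, 0.67, -0.001]
wrist_force: [0.1, 0.8, 0.1]
opening: 0.816
grasp_force: 0.0
```

```bash
python3 wr.py w9; python3 plan.py 471 -3 1 1.5708; python3 - <<'E'
from h import *
c={k:v for k,v in np.load("w9.npz").items()}
print(rect(c,(180,100,500,400),.01,(100,100,40),(130,255,255)))
E
```

```text
[0.477 0.077 0.241]
t 20.55 pos [469.3  -2.6  99.1] yaw 1.476 zax [-0.003  0.001 -1.   ] F [0.1 0.  0.1] open 70.1 grip 0.0 q [-0.26  0.12  1.97 -0.    1.05 -0.16]
shift [-0.2  2.  98.1]
rz -0.094 shift if turned first [-0.4  2.  98.1]
(array([ 4.729e+02, -3.400e+00,  5.310e+01,  5.420e+01,  3.000e-01]), 2947, array([ 8.3,  9.5, 10.4]), array([473.1,   0. ]))
```

View pics/w9.png

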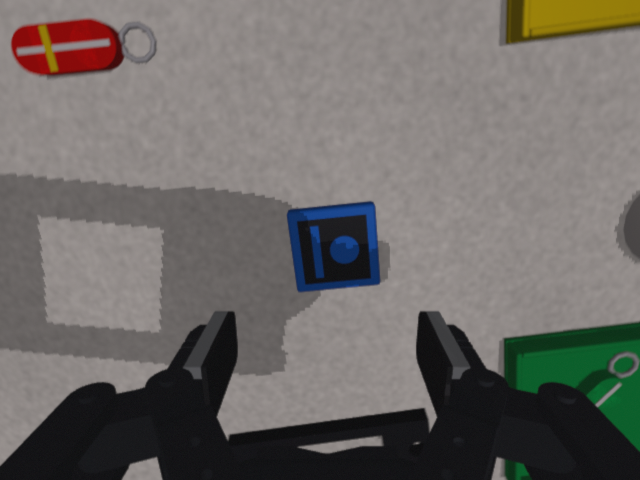

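Blue magnet at (335,247), and the surfboard lies in the green tray.

{"method": "jog_arm", "body": {
  "series": [
    [[0, 0, 0, 0, 0, -0.1, 70], [-2.5, 3, 20, 0, 0, 0, 70], [0, 0, 30, 0, 0, 0, 70], [0, 0, 25, 0, 0, 0, 70], [0, 0, 15, 0, 0, 0, 70], [0, 0, 8, 0, 0, 0, 70], [0, 0, 0, 0, 0, 0, 70], [0, 0, 0, 0, 0, 0, 60], [0, 0, 0, 0, 0, 0, 50], [0, 0, 0, 0, 0, 0, 45]]
  ]
}}

```text
time_s: 21.55
eef_pos: [0.4741, -0.0057, 0.0036]
eef_rot: [0.001, 0.71, 0.704, 0.0]
wrist_force: [-2.2, 0.6, 4.8]
opening: 0.598
grasp_force: 61.4
```

{"method": "jog_arm", "body": {
  "series": [
    [[0, 0, 0, 0, 0, 0, 45], [0, 0, 0, 0, 0, 0, 45], [0, 0, 0, 0, 0, 0, 45], [0, 0, -10, 0, 0, 0, 45], [0, 0, -30, 0, 0, 0, 45], [0, 0, -40, 0, 0, 0, 45], [0, 0, 0, 0, 0, 0, 45], [-30, 0, 0, 0, 0, 0, 45], [-40, 3, 0, 0, 0, 0, 45], [-40, 3, 0, 0, 0, 0, 45]]
  ]
}}

```text
time_s: 22.55
eef_pos: [0.4788, -0.1164, 0.083]
eef_rot: [0.001, 0.709, 0.705, 0.0]
wrist_force: [1.2, 0.5, 0.3]
opening: 0.6
grasp_force: 62.6
```

```bash
python3 plan.py 507.5 -444 80 1.5708
```

```text
t 22.55 pos [ 478.8 -116.4   83. ] yaw 1.564 zax [ 0.001 -0.001 -1.   ] F [1.2 0.5 0.3] open 51.2 grip 62.6 q [-0.48  0.19  1.93  0.    1.02 -0.47]
shift [-327.4   30.9    3.3]
rz -0.007 shift if turned first [-327.6   28.7    3.3]
```

{"method": "jog_arm", "body": {
  "series": [
    [[-41, 3.5, 0, 0, 0, 0, 45], [-41, 3.5, 0, 0, 0, 0, 45], [-41, 3.5, 0, 0, 0, 0, 45], [-41, 3.5, 0, 0, 0, 0, 45], [-41, 3.5, 0, 0, 0, 0, 45], [-41, 3.5, 0, 0, 0, 0, 45], [-41, 3.5, 0, 0, 0, 0, 45], [-32, 3, 0, 0, 0, 0, 45], [0, 0, 15, 0, 0, 0, 45], [0, 0, 20, 0, 0, 0, 45]]
  ]
}}

```text
time_s: 23.55
eef_pos: [0.5039, -0.4365, 0.048]
eef_rot: [0.002, 0.711, 0.704, -0.0]
wrist_force: [-1.0, 1.0, -1.0]
opening: 0.596
grasp_force: 62.6
```

```bash
python3 plan.py 507.5 -444 7.5 1.5708
```

```text
t 23.55 pos [ 503.9 -436.5   48. ] yaw 1.561 zax [ 0.002 -0.002 -1.   ] F [-1.  1. -1.] open 50.9 grip 62.6 q [-0.89  0.58  1.48  0.    1.09 -0.88]
shift [-7.4  3.6 40.5]
rz -0.01 shift if turned first [-7.4  3.6 40.5]
```

{"method": "jog_arm", "body": {
  "series": [
    [[-4, 3, 15, 0, 0, 0, 45], [-3, 0, 11, 0, 0, 0, 45], [0, 0, 6, 0, 0, 0, 45], [0, 0, 4, 0, 0, 0, 45], [0, 0, 3, 0, 0, 0, 45], [0, 0, 1, 0, 0, 0, 45], [0, 0, 0, 0, 0, 0, 45], [0, 0, 0, 0, 0, 0, 45], [0, 0, 0, 0, 0, 0, 55], [0, 0, 0, 0, 0, 0, 62]]
  ]
}}

```text
time_s: 24.55
eef_pos: [0.5066, -0.4419, 0.0076]
eef_rot: [0.0, 0.71, 0.704, -0.0]
wrist_force: [-0.4, 0.3, -0.1]
opening: 0.724
grasp_force: 0.0
```

{"method": "jog_arm", "body": {
  "series": [
    [[0, 0, 0, 0, 0, 0, 62], [0, 0, -8, 0, 0, 0, 62], [0, 0, -25, 0, 0, 0, 62], [0, 0, -35, 0, 0, 0, 70], [0, 0, -35, 0, 0, 0, 70], [0, 0, 0, 0, 0, 0.149, 70], [0, 0, 0, 0, 0, 0.149, 70], [0, 0, 0, 0, 0, 0.149, 70], [0, 0, 0, 0, 0, 0.149, 70], [0, 0, 0, 0, 0, 0.149, 70]]
  ]
}}

```text
time_s: 25.55
eef_pos: [0.5065, -0.4419, 0.1111]
eef_rot: [0.0, 0.919, 0.395, 0.0]
wrist_force: [-0.2, 0.6, 1.3]
opening: 0.826
grasp_force: 0.0
```

```bash
python3 plan.py 452 -168 110 0.063
```

```text
t 25.55 pos [ 506.5 -441.9  111.1] yaw 0.812 zax [ 0.    -0.001 -1.   ] F [-0.2  0.6  1.3] open 70.5 grip 0.0 q [-0.89  0.51  1.43  0.    1.2  -0.13]
shift [ 161.2 -228.1    0.9]
rz 0.749 shift if turned first [ -37.2 -276.8    0.9]
```

{"method": "jog_arm", "body": {
  "series": [
    [[0, 0, 0, 0, 0, 0.149, 75], [0, 0, 0, 0, 0, 0.149, 75], [0, 0, 0, 0, 0, 0.149, 75], [0, 0, 0, 0, 0, 0.149, 75], [0, 0, 0, 0, 0, 0.149, 75], [-6, -40, 0, 0, 0, 0, 75], [-6, -44, 0, 0, 0, 0, 75], [-6, -44, 0, 0, 0, 0, 75], [-6, -44, 0, 0, 0, 0, 75], [-6, -44, 0, 0, 0, 0, 75]]
  ]
}}

```text
time_s: 26.55
eef_pos: [0.4604, -0.2271, 0.111]
eef_rot: [0.0, 0.999, 0.036, 0.0]
wrist_force: [1.6, -0.5, 0.4]
opening: 0.878
grasp_force: 0.0
```

{"method": "jog_arm", "body": {
  "series": [
    [[-5, -38, 0, 0, 0, 0, 75], [-2, -20, 0, 0, 0, 0, 75], [0, 0, 0, 0, 0, 0, 75], [0, 0, 0, 0, 0, 0, 75], [0, 0, 0, 0, 0, 0, 75], [0, 0, 0, 0, 0, 0, 75], [0, 0, 0, 0, 0, 0, 75], [0, 0, 0, 0, 0, 0, 75], [0, 0, 0, 0, 0, 0, 75], [0, 0, 0, 0, 0, 0, 75]]
  ]
}}

```text
time_s: 27.55
eef_pos: [0.4495, -0.1713, 0.1102]
eef_rot: [-0.0, 0.999, 0.036, -0.0]
wrist_force: [-0.6, 0.1, -0.2]
opening: 0.874
grasp_force: 0.0
```

```bash
python3 wr.py w10; python3 plan.py 452 -168 1 0.063; python3 - <<'E'
from h import *
c={k:v for k,v in np.load("w10.npz").items()}
print(rect(c,(150,0,520,300),.012,(0,0,0),(179,255,85)))
E
```

```text
[ 0.53  -0.167  0.252]
t 27.6 pos [ 449.6 -171.3  110.3] yaw 0.073 zax [-0.  0. -1.] F [-0.1  0.4  0.2] open 75.3 grip 0.0 q [-0.61  0.12  1.94  0.    1.08  0.89]
shift [  2.7  -3.1 109.3]
rz 0.01 shift if turned first [  2.6  -3.1 109.3]
(array([ 468.8, -170.2,  119.6,   54.2,    3.8]), 10148, array([10.5, 11.7, 12.6]), array([ 479.9, -169.4]))
```

View pics/w10.png

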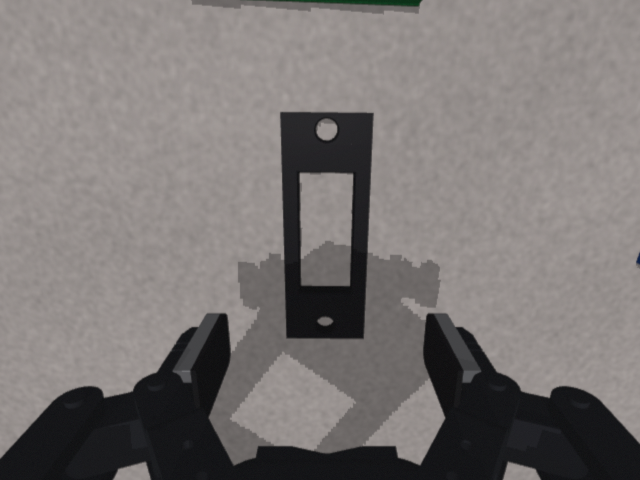

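Frame corners at (281,113), (373,113), (364,338), (287,338); holes at (326,130) and (325,321).

```bash
python3 - <<'E'
from h import *
c={k:v for k,v in np.load("w10.npz").items()}
p=proj(c,[[281,113],[373,113],[364,338],[287,338],[326.5,130],[325,321]],.012)*1000
print(np.round(p,1),p[:4].mean(0),p[4:].mean(0)); d=p[4]-p[5];print(np.arctan2(d[1],d[0]),np.hypot(*d[:2]))
E
```

```text
[[ 526.1 -140.2   12. ]
 [ 530.  -193.2   12. ]
 [ 381.3 -203.4   12. ]
 [ 377.4 -150.    12. ]
 [ 518.6 -167.1   12. ]
 [ 392.7 -175.4   12. ]] [ 453.67886735 -171.70900284   12.        ] [ 455.61792868 -171.25816032   12.        ]
0.06557074252266282 126.17628843458438
```

{"method": "jog_arm", "body": {
  "series": [
    [[2.4, 0, 20, 0, 0, 0.007, 75], [0, 0, 32, 0, 0, 0, 75], [0, 0, 30, 0, 0, 0, 75], [0, 0, 16, 0, 0, 0, 75], [0, 0, 10, 0, 0, 0, 75], [0, 0, 0, 0, 0, 0, 75], [0, 0, 0, 0, 0, 0, 65], [0, 0, 0, 0, 0, 0, 55], [0, 0, 0, 0, 0, 0, 45], [0, 0, 0, 0, 0, 0, 45]]
  ]
}}

```text
time_s: 28.6
eef_pos: [0.4529, -0.1716, 0.004]
eef_rot: [0.001, 0.999, 0.033, 0.001]
wrist_force: [-2.6, 1.6, 6.6]
opening: 0.603
grasp_force: 61.3
```

{"method": "jog_arm", "body": {
  "series": [
    [[0, 0, 0, 0, 0, 0, 45], [0, 0, 0, 0, 0, 0, 45], [0, 0, -8, 0, 0, 0, 45], [0, 0, -25, 0, 0, 0, 45], [0, 0, -35, 0, 0, 0, 45], [0, 0, -35, 0, 0, 0, 45], [0, 0, -20, 0, 0, 0, 45], [0, 0, 0, 0, 0, 0, 45], [0, 0, 0, 0, 0, 0, 45], [0, 0, 0, 0, 0, 0, 45]]
  ]
}}

```text
time_s: 29.6
eef_pos: [0.4511, -0.1704, 0.1241]
eef_rot: [-0.001, 0.999, 0.033, -0.001]
wrist_force: [0.8, 0.7, -0.6]
opening: 0.606
grasp_force: 62.9
```

```bash
python3 wr.py w11; python3 plan.py 517.8 437 125 -0.022; python3 - <<'E'
from h import *
c={k:v for k,v in np.load("w11.npz").items()}
cv2.imwrite("pics/w11.png",c["frame"])
E
```

```text
[ 0.532 -0.166  0.266]
t 29.65 pos [ 451.  -170.4  123.9] yaw 0.066 zax [-0.002  0.002 -1.   ] F [-0.8 -0.1 -0.9] open 51.4 grip 62.9 q [-0.61  0.11  1.93 -0.    1.11  0.9 ]
shift [ 1.066e+02 -6.016e+02 -3.000e-01]
rz 0.088 shift if turned first [ 5.340e+01 -6.087e+02 -3.000e-01]
```

View pics/w11.png

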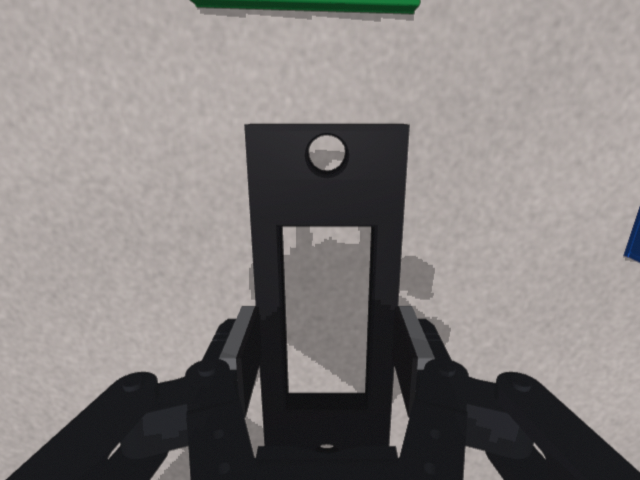

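```bash
cat > fr.py <<'E'
from plan import *
# frame held: hole & window corners on top surface (zt mm) -> tool frame relative to TCP
def rel(c,uv,zt,o):
    p=proj(c,uv,zt/1000)*1000; M=rot(o["eef_rot"]); return (p-o["eef_pos"]*1000)@M
E
python3 - <<'E'
from fr import *
c={k:v for k,v in np.load("w11.npz").items()}
o=ctrl.get_obs()
print(np.round(rel(c,[[327,153],[246,125],[409,125],[277,226],[376,226]],132,o),1))
E
```

```text
[[ 67.    1.2  -8.3]
 [ 75.9 -25.2  -8.2]
 [ 75.9  27.8  -8.3]
 [ 41.7 -16.4  -8.2]
 [ 41.7  18.5  -8.2]]
```

{"method": "jog_arm", "body": {
  "series": [
    [[4, -24, 0, 0, 0, 0, 45], [8, -45, 0, 0, 0, 0, 45], [8, -45, 0, 0, 0, 0, 45], [8, -45, 0, 0, 0, 0, 45], [8, -45, 0, 0, 0, 0, 45], [8, -45, 0, 0, 0, 0, 45], [8, -45, 0, 0, 0, 0, 45], [8, -45, 0, 0, 0, 0, 45], [8, -45, 0, 0, 0, 0, 45], [8, -45, 0, 0, 0, 0, 45]]
  ]
}}

```text
time_s: 30.65
eef_pos: [0.4986, 0.2638, 0.1236]
eef_rot: [0.0, 0.999, 0.033, -0.001]
wrist_force: [0.1, -0.8, -0.3]
opening: 0.607
grasp_force: 62.9
```

{"method": "jog_arm", "body": {
  "series": [
    [[8, -45, 0, 0, 0, 0, 45], [8, -45, 0, 0, 0, 0, 45], [8, -45, 0, 0, 0, 0, 45], [6, -38, 0, 0, 0, 0, 45], [0, 0, 0, 0, 0, 0.044, 45], [0, 0, 0, 0, 0, 0.044, 45], [0, 0, 0, 0, 0, 0, 45], [0, 0, 0, 0, 0, 0, 45], [0, 0, 0, 0, 0, 0, 45], [0, 0, 0, 0, 0, 0, 45]]
  ]
}}

```text
time_s: 31.65
eef_pos: [0.5183, 0.4363, 0.1251]
eef_rot: [0.0, 1.0, -0.011, -0.0]
wrist_force: [-0.6, 0.1, 0.1]
opening: 0.602
grasp_force: 62.9
```

```bash
python3 plan.py 518 438.2 90 -0.022
```

```text
t 31.65 pos [518.3 436.3 125.1] yaw -0.022 zax [-0. -0. -1.] F [-0.6  0.1  0.1] open 51.4 grip 62.9 q [0.52 0.5  1.41 0.   1.23 2.12]
shift [-0.3 -1.9 35.1]
rz -0.0 shift if turned first [-0.3 -1.9 35.1]
```

{"method": "jog_arm", "body": {
  "series": [
    [[0, -2, 20, 0, 0, 0, 45], [0, 0, 20, 0, 0, 0, 45], [0, 0, 15, 0, 0, 0, 45], [0, 0, 6, 0, 0, 0, 45], [0, 0, 0, 0, 0, 0, 45], [0, 0, 0, 0, 0, 0, 45], [0, 0, 0, 0, 0, 0, 45], [0, 0, 0, 0, 0, 0, 45], [0, 0, 0, 0, 0, 0, 45], [0, 0, 0, 0, 0, 0, 45]]
  ]
}}

```text
time_s: 32.65
eef_pos: [0.5184, 0.4387, 0.0647]
eef_rot: [-0.0, 1.0, -0.011, 0.0]
wrist_force: [-0.2, 0.3, -0.7]
opening: 0.609
grasp_force: 62.9
```

```bash
python3 wr.py w12; python3 plan.py 518 438.2 32 -0.022; python3 - <<'E'
from h import *
w=np.load("w12.npz");I=w["frame"]; a=cv2.resize(I[100:240,230:420],None,fx=4,fy=4,interpolation=cv2.INTER_CUBIC)
cv2.imwrite("pics/w12c.png",cv2.convertScaleAbs(a,alpha=1.6,beta=20))
s=I[400:480,220:440]
E
```

```text
[0.599 0.436 0.207]
t 32.7 pos [518.3 438.7  64.5] yaw -0.022 zax [ 0.  0. -1.] F [-0.3 -0.5 -0.8] open 51.2 grip 62.9 q [0.53 0.58 1.43 0.   1.13 2.12]
shift [-0.3  0.5 32.5]
rz -0.0 shift if turned first [-0.3  0.5 32.5]
```

View pics/w12c.png

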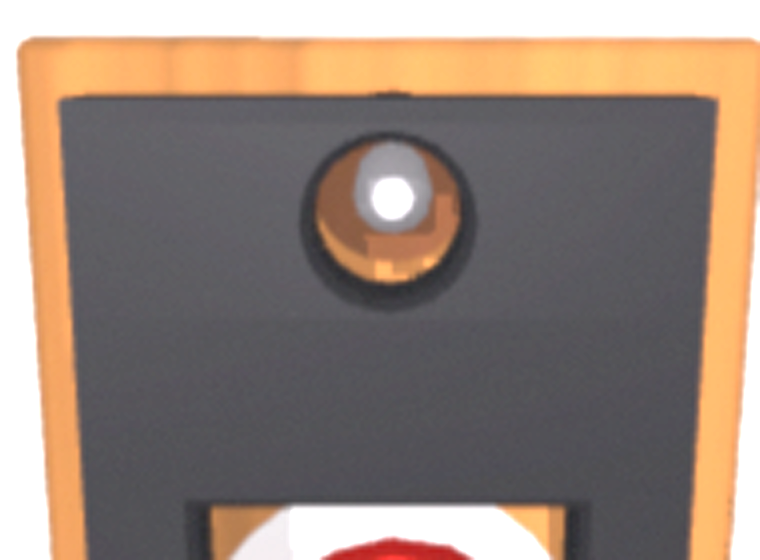

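The dowel tip shows through the hole, at (328.0,149.8), and the hole's top rim is centred at (327.1,155.3).

```bash
python3 - <<'E'
from fr import *
c={k:v for k,v in np.load("w12.npz").items()}; o=ctrl.get_obs(); print(c["fx"])
print("hole top rim",rel(c,[[327.1,155.25]],72.5,o)[0],"bottom rim",rel(c,[[327.2,152.6]],60.5,o)[0],"tip",rel(c,[[328,149.75]],50,o)[0])
# yaw: frame sides vs stand sides (crop px)
P=lambda l:[[x/4+230,y/4+100] for x,y in l]
a=rel(c,P([(62,100),(86,520),(717,100),(692,520)]),72.5,o); b=rel(c,P([(22,60),(55,520),(757,60),(733,520)]),10,o)
print(np.round(a,1),np.round(b,1))
E
```

```text
396.35711377998354
hole top rim [66.26364634  1.18400996 -7.93513916] bottom rim [65.91185694  1.22702983  4.06475793] tip [65.9291664   1.54493536 14.56470491]
[[ 75.9 -25.4  -7.9]
 [ 40.2 -25.6  -7.9]
 [ 76.   27.9  -7.9]
 [ 40.3  28.1  -7.9]] [[ 78.2 -42.2  54.6]
 [ 21.3 -42.   54.6]
 [ 78.3  44.8  54.6]
 [ 21.5  46.   54.5]]
```

{"method": "jog_arm", "body": {
  "series": [
    [[0, 0.3, 3, 0, 0, 0, 45], [0, 0, 4, 0, 0, 0, 45], [0, 0, 4, 0, 0, 0, 45], [0, 0, 4, 0, 0, 0, 45], [0, 0, 4, 0, 0, 0, 45], [0, 0, 3, 0, 0, 0, 45], [0, 0, 0, 0, 0, 0, 45], [0, 0, 0, 0, 0, 0, 45], [0, 0, 0, 0, 0, 0, 45], [0, 0, 0, 0, 0, 0, 45]]
  ]
}}

```text
time_s: 33.7
eef_pos: [0.5184, 0.4384, 0.0426]
eef_rot: [-0.0, 1.0, -0.011, 0.0]
wrist_force: [-0.3, 0.1, -0.8]
opening: 0.605
grasp_force: 62.9
```

{"method": "jog_arm", "body": {
  "series": [
    [[0, 0, 3, 0, 0, 0, 45], [0, 0, 3, 0, 0, 0, 45], [0, 0, 2, 0, 0, 0, 45], [0, 0, 1, 0, 0, 0, 45], [0, 0, 1, 0, 0, 0, 45], [0, 0, 0.5, 0, 0, 0, 45], [0, 0, 0.5, 0, 0, 0, 45], [0, 0, 0, 0, 0, 0, 45], [0, 0, 0, 0, 0, 0, 45], [0, 0, 0, 0, 0, 0, 45]]
  ]
}}

```text
time_s: 34.7
eef_pos: [0.5184, 0.4385, 0.0321]
eef_rot: [-0.0, 1.0, -0.011, 0.0]
wrist_force: [-2.2, -1.7, 5.4]
opening: 0.6
grasp_force: 63.6
```

Force shows seating. A touch more, then release and rise.

{"method": "jog_arm", "body": {
  "series": [
    [[0, 0, 0.5, 0, 0, 0, 45], [0, 0, 0, 0, 0, 0, 45], [0, 0, 0, 0, 0, 0, 56], [0, 0, 0, 0, 0, 0, 64], [0, 0, 0, 0, 0, 0, 68], [0, 0, 0, 0, 0, 0, 68], [0, 0, -8, 0, 0, 0, 68], [0, 0, -20, 0, 0, 0, 68], [0, 0, -35, 0, 0, 0, 68], [0, 0, -40, 0, 0, 0, 68]]
  ]
}}

```text
time_s: 35.7
eef_pos: [0.5173, 0.4378, 0.1339]
eef_rot: [0.001, 1.0, -0.011, -0.001]
wrist_force: [0.4, -0.4, 0.6]
opening: 0.797
grasp_force: 0.0
```

{"method": "jog_arm", "body": {
  "series": [
    [[0, 20, -10, 0, 0, 0, 70], [-10, 40, -10, 0, 0, 0, 70], [-10, 40, 0, 0, 0, 0, 70], [-10, 40, 0, 0, 0, 0, 70], [-10, 40, 0, 0, 0, 0, 70], [-10, 40, 0, 0, 0, 0, 70], [-10, 40, 0, 0, 0, 0, 70], [-10, 30, 0, 0, 0, 0, 70], [0, 0, 0, 0, 0, 0, 70], [0, 0, 0, 0, 0, 0, 70]]
  ]
}}

```text
time_s: 36.7
eef_pos: [0.4423, 0.1496, 0.1546]
eef_rot: [-0.0, 1.0, -0.012, 0.001]
wrist_force: [-0.4, 0.9, -0.4]
opening: 0.821
grasp_force: 0.0
```

```bash
python3 - <<'E'
from plan import *
c=ctrl.camera("top"); s=ctrl.camera("scene")
cv2.imwrite("pics/t2.png",c["frame"])
f=lambda I,x0,y0,w,h,k:cv2.resize(I[y0:y0+h,x0:x0+w],(int(w*k),int(h*k)),interpolation=cv2.INTER_CUBIC)
cv2.imwrite("pics/fin.png",np.vstack([f(s["frame"],390,90,100,70,4),np.hstack([f(c["frame"],95,170,65,90,3),np.zeros((270,5,3),np.uint8),f(c["frame"],330,110,66,90,3)])[:, :400]]))
C=cloud(c);x=C[170:255,95:160].reshape(-1,3)*1000
k=(x[:,2]>30)&(abs(x[:,0]-518)<80);print("frame top z",np.percentile(x[k,2],[5,25,50,75,95]))
for sg in (x[:,0]>560),(x[:,0]<475): print(np.median(x[k&sg,2]))
print(rect(c,(205,120,290,200),.014,(0,0,0),(179,255,70)),rect(c,(480,175,565,260),.014,(0,0,0),(179,255,70)))
cv2.imwrite("pics/topfin.png",c["frame"])
plan(0,0,0)
E
```

```text
Traceback (most recent call last):
ValueError: all the input array dimensions except for the concatenation axis must match exactly, but along dimension 1, the array at index 0 has size 400 and the array at index 1 has size 398
```

```bash
python3 - <<'E'
from plan import *
c=ctrl.camera("top"); s=ctrl.camera("scene"); S=s["frame"];T=c["frame"]
r=lambda I,w,h:cv2.resize(I,(w,h),interpolation=cv2.INTER_CUBIC)
o=np.zeros((600,800,3),np.uint8)
o[:300,:400]=r(S,400,300); o[:300,400:]=r(T,400,300)
o[300:,:400]=r(S[95:164,395:487],400,300); o[300:,400:600]=r(T[165:255,95:155],200,300); o[300:450,600:]=r(T[110:200,205:325],200,150);o[450:,600:]=r(T[115:265,350:550],200,150)
cv2.imwrite("pics/fin.png",o)
C=cloud(c);x=C[170:255,95:160].reshape(-1,3)*1000
k=(x[:,2]>30)&(abs(x[:,0]-518)<80);print("frame top z",np.percentile(x[k,2],[5,25,50,75,95]))
for sg in (x[:,0]>560),(x[:,0]<475): print(np.median(x[k&sg,2]))
plan(0,0,0)
E
```

```text
frame top z [ 32.81292339  36.41973407  38.26226717  40.04862415 513.23055672]
38.283434569069684
38.9652842874737
t 36.9 pos [442.2 150.8 154. ] yaw -0.021 zax [ 0.  0. -1.] F [-0.4 -0.6  0.5] open 69.9 grip 0.0 q [0.07 0.03 1.94 0.   1.17 1.67]
shift [-439.   160.1  153.8]
```

View pics/fin.png

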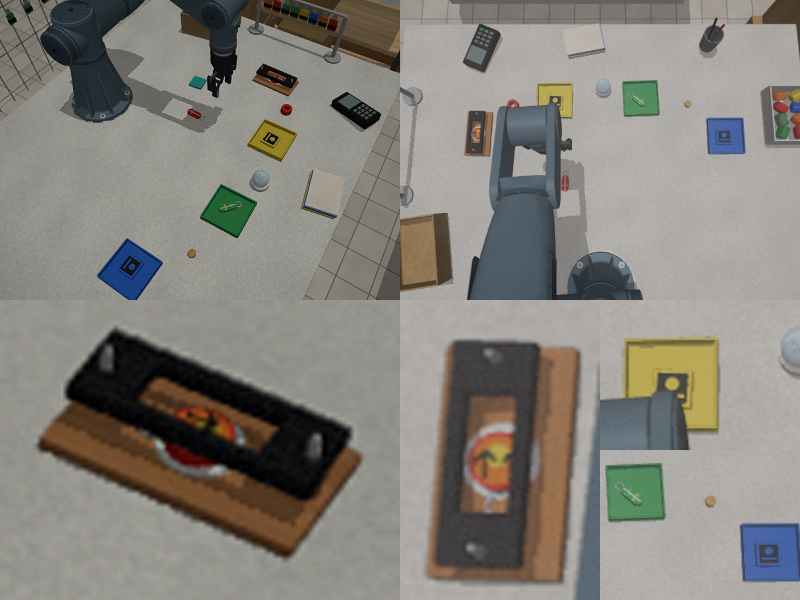

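The final picture shows all three tray items lying flat in their trays. The frame sits level on both dowels, with its top at about 39 mm against the 40 mm expected. The sunset keyring is under the window on the spot, the globe still stands, and the gripper is empty and clear.

```bash
python3 -c "
from bench import ctrl
print(ctrl.hand_in())"
```

```text
the job is handed in; nothing more can be done
None
```

The job is done and handed in at about 37 s: both magnets and the surfboard keyring are in their trays, and the sunset keyring is on the white spot with the frame fitted over it on both dowels.

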